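Set the head pressure on the label printer

TASK

Set the print-head pressure on the label printer: turn the large finned dial clockwise all the way to its stop, then back anticlockwise exactly three clicks. Only after that, push the head latch lever all the way over to the rear, towards the label roll, to lock the head. Leave the small dial as it is, and do not knock over the mug or the bottle.

Things in the scene. Friction and masses are not known exactly. Their poses are not given: they have to be found in the camera images.
- printer: Fixed light grey label printer, cover off; case 220 (x) by 300 (y) by 90 mm high. Origin: centre of its underside; +x to its rear, where a paper label roll (110 mm across, top at 125 mm) hangs at x = 175 mm; z up. On its top stand the large dial (x -20, y 55 mm), the small dial (x -75, y -25), the latch lever (x -10, y -95) and a loose cardboard core (28 mm wide, 30 high; about x 77, y -20).
- dial (a joint): Large dial's angle, rad, anticlockwise (from above) from its clockwise stop: 0 = at that stop, 4.19 = other stop. One click every 0.524 rad (30 degrees), so n clicks back reads 0.524 n; let go, it snaps to the nearest click (unless left almost halfway). Light: under 0.15 N m. The plate round it has a short black tick per click and a longer, thicker one at the clockwise stop.
- dial_grip (a point): On the dial's axis at gripping height, 134 mm above the table. Upright black fin, 44 long, 13 thick, top at 148 mm, on a round skirt (50 mm diameter, top at 112 mm); grip across the 13 mm. Frame turns with the dial: x along the fin to its pointing end (white line on top, white edge), y across it, z up. At dial = 0 the fin points 60 degrees anticlockwise from the printer's +x.
- latch (a joint): Angle of the head latch lever in rad: 0 = open, leaning to the printer's front (-x) by 0.5 rad from upright; 1.0 = locked, leaning 0.5 rad to the rear (+x), against its stop. It stays where it is left; moving it takes about 1 N at the ball.
- latch_tip (a point): Centre of the black ball (26 mm diameter) at the end of the latch lever, a 10 mm steel rod; it moves on a circle of 80 mm radius about latch_pivot (10 mm higher upright than at either end), in the printer's x-z plane.
- latch_pivot (a point): Hinge point of the latch lever, 112 mm above the table; the hinge axis is the printer's y; frame turned like the printer's. The lever stands on a fixed dark block 70 (x) by 50 (y) by 25 mm high, whose top is 3 mm above this point.
- trim_mark (a point): Mark at the rim of the small low round dial (26 mm diameter, 14 mm high) on the printer's top, 12 mm from its axis. To be left alone.
- mug: White mug, 80 mm diameter, 95 mm high, standing on the table beside the printer. Origin: centre of its underside, z up.
- cleaner: White plastic bottle, 64 mm diameter, 190 mm high, standing on the table beside the printer. Origin: centre of its underside, z up.

How it is judged:
On the way, in this order (a step that is already met when the one before it is completed fails the run):
1. the large dial is turned clockwise to its stop (within 0.08 rad), with the latch lever still open (below 0.4 rad) (value of joint dial below 0.08 rad and value of joint latch below 0.4 rad), for 0.1 s.
2. the large dial is back three clicks (1.57 rad, within 0.2 rad), with the latch lever still open (below 0.4 rad) (value of joint dial between 1.37 and 1.77 rad and value of joint latch below 0.4 rad), for 0.3 s.
At the end, for the whole second after the job is handed in: The large dial rests three clicks back from its clockwise stop (1.57 rad within 0.2), and the latch lever is over to the rear (above 0.88 of 1.0 rad), both at rest (value of joint dial between 1.37 and 1.77 rad and value of joint latch above 0.88 rad and velocity of joint dial between -0.1 and 0.1 rad/s and velocity of joint latch between -0.1 and 0.1 rad/s); the robot touches nothing.
It fails at once if the small dial is turned (its mark moves more than 5 mm) (distance of trim_mark from where it was at the start of the episode above 0.005 m).
It fails at once if the mug is knocked over (tilts more than 0.6 rad) (angle between mug's own z axis and vertical above 0.6 rad).
It fails at once if the bottle is knocked over (tilts more than 0.6 rad) (angle between cleaner's own z axis and vertical above 0.6 rad).
It also fails if it takes over 64 s, if anything falls off the work surface, if the arm or the gripper's body presses on something with over 40 N, if the wrist force passes 120 N, or if a joint passes its speed limit or range.

ROBOT

A 6-joint arm with a two-finger parallel gripper is mounted at the origin on the work surface. World frame = base frame: x ahead of the robot, y to its left, z up, the work surface at z = 0. Lengths are in m, angles in rad, forces in N, time in s.
With the tool pointing down it reaches from about 0.3 to 0.775 m from the base axis. Payload 14.6 kg.
Tool frame: the origin (TCP) lies between the finger pads; the fingertips stand 14 mm ahead of it and the grasp point (between the pads) lies 5 mm behind it (env.finger_overhang is the distance from the TCP to the fingertips, in m); z points along the fingers, y is the line along which they close (so a half turn about z gives the same grasp; the last joint's range is limited). The gripper opens to 85 mm and grips with 20 to 120 N. Pads are 22 mm wide; open, the fingers measure 114 mm over their backs; the gripper's body (76 mm by 85 mm) begins 54 mm behind the grasp point. The pads swing forward as they close: fully open they stand 13 mm farther back than shut.
Start: joints at [-1.226, 0.3, 1.521, -0, 1.321, -0.067], TCP at [0.22, -0.504, 0.245] pointing down, gripper open.
Joint ranges: [-3.03, 3.03], [-0.79, 2.21], [0.23, 2.52], [-1.04, 4.18], [0, 3.07], [-2.55, 2.55]. Speed limits (rad/s): [2.22, 2.22, 2.57, 3.14, 3.14, 3.14].

INTERFACE

Orientations are given as a unit quaternion [x, y, z, w].
In Python, from station import env gives the robot as it stands.
- The arm moves only by the shell command python3 -m pendant 'ROWS' [FORCE]. ROWS is JSON, a list of rows, each an object of numbers: "x", "y", "z": the shift along the tool's x, y, z in m; "wx", "wy", "wz": the turn, a rotation vector about the tool's x, y, z in degrees; "claw": the finger opening in m, from 0 to 0.0854. A call has 1 to 20 rows; each row shifts and turns the commanded pose from where the row before left it, along the tool's axes as they then stand; what a row does not reach is not made up. A row lasts 1/10 s, in which the tool goes at most 50 mm and 8.59 degrees, less where a joint would pass 70% of its speed; a pose out of reach is approached as far as the arm can. A call is refused whole if a number of a shift passes 0.05 or a number of a turn 8.59, either way. A call with a gripper value outside its range is refused whole. The fingers move at their own pace and stop on an object; FORCE is the grip in N (left out, the last holds). Time passes only in rows, so rows that do not move let the fingers close. It gives the time, the measured TCP pose, the force and the opening at its end, in the units of the state.
- env.state(): the state, without advancing time (a new reading comes with each control period).
- env.capture(name): name is "scene" or "top"; returns the picture (420x560x3 uint8, red, green, blue); there is no depth.
- env.get_calibration(name): a dict with "K" (3x3 intrinsics, pixels), "eye" and "orientation" of the camera in the world. Camera axes: x right, y down, z forward; pixel columns grow to the right and rows downward; lengths in m; the calibration is good to about 2 mm. A picture is of the moment at which its call begins. get_calibration takes no time and is no camera call.
- env.sign_off(): hands the job in, once; it reports no verdict.
Trained networks look in the newest picture that a camera, given by its name, has taken for a name from the list of things; names that differ only in an ending like _2 or _b are one class to them, and where a whole thing is asked for, a point or a joint stands for the part that bears it (a point fixed in the world has none). Each returns a list of dicts, best first, with "conf" (0 to 1); they miss things now and then, are a little off and sometimes report something else, mostly with a low value. They report only what shows in the picture. A call takes as long as a camera call.
- env.masks_of(camera, query): "region" (420x560 bool, what is visible of it) and "extent" ([left, top, right, bottom] in pixels, round what is visible of it).
The state is a dict: "clock": time; "joint_pos": joint angles; "dq": joint speeds; "tau": joint torques, N m; "tcp_pos": TCP position; "ee_rot": TCP orientation; "contact_force": force on the tool from outside, world axes, zero at the start; "ft_torque": the same for the moment, N m; "width": finger opening in m.
Only numpy, scipy, OpenCV 4.12 (cv2) and the standard library are available. Lean on these libraries where they do the work, as an engineer would, in place of code of your own. Each camera call takes 0.05 s, during which the arm holds its last target. There are 200 camera calls.

## Working session

There is one attempt and no reset: what is moved stays moved. The work goes in short steps, Python scripts to look and compute and a shell command to move; the robot and the scene stay as the last step left them, time stands still between calls to the robot, and variables do not carry over. Pictures are saved under pics/ and viewed, on a budget of 10 in all, crops included, one or two more only if the job needs it, and the job is handed in when it is done.

```bash
mkdir -p pics; cat > h.py <<'E'
import numpy as np, cv2
from scipy.spatial.transform import Rotation as R
from station import env
def cal(n):
    c=env.get_calibration(n); o=np.array(c["orientation"],float)
    Rm=R.from_quat(o).as_matrix() if o.size==4 else o.reshape(3,3)
    return np.array(c["K"]),np.array(c["eye"]),Rm
def proj(n,P):
    K,e,Rm=cal(n); q=(np.atleast_2d(P)-e)@Rm; p=q@K.T; return p[:,:2]/p[:,2:]
def back(n,uv,z):
    K,e,Rm=cal(n); d=Rm@np.linalg.solve(K,[uv[0],uv[1],1]); return e+d*(z-e[2])/d[2]
def save(n,f): 
    im=env.capture(n); cv2.imwrite('pics/'+f,im[:,:,::-1]); return im
E
python3 - <<'E'
from h import *
a=save('top','t0.png'); b=save('scene','s0.png')
for n in('top','scene'):
    K,e,Rm=cal(n); print(n,e,K[0,0],Rm[:,2],Rm[:,0])
    for q in('printer','dial','latch_tip','trim_mark','mug','cleaner'):
        for m in env.masks_of(n,q)[:2]:
            ys,xs=np.nonzero(m['region']); print(q,round(m['conf'],2),m['extent'],xs.mean().round(1),ys.mean().round(1))
s=env.state();print(s['tcp_pos'],s['ee_rot'],s['clock'])
cv2.imwrite('pics/st0.png',cv2.resize(np.vstack([a,b])[:,:,::-1],(400,600)))
E
```

```text
top [0.44671062 0.11872111 0.9760481 ] 397.3857481637422 [ 0.14396103  0.00378263 -0.98957613] [-0.00824312 -0.99995342 -0.00502149]
printer 0.71 [267.4, 127.5, 424.7, 301.1] 336.2 219.4
dial 0.76 [316.6, 236.3, 340.3, 258.8] 326.2 248.4
latch_tip 0.53 [387.1, 211.5, 410.6, 229.1] 399.2 220.6
trim_mark 0.51 [366.5, 248.6, 377.8, 259.8] 369.8 254.3
mug 0.84 [217.5, 279.7, 267.0, 315.6] 247.6 298.4
cleaner 0.76 [219.9, 221.7, 247.7, 251.0] 233.7 235.0
scene [ 1.22326032 -0.02613941  0.76053641] 502.00551200714995 [-0.70940676  0.18513155 -0.68005026] [ 0.25848579  0.96599203 -0.00667004]
printer 0.88 [92.9, 170.6, 299.0, 336.9] 202.4 254.9
dial 0.78 [196.6, 178.7, 222.9, 210.0] 207.8 198.0
latch_tip 0.54 [115.9, 195.2, 141.9, 235.0] 128.9 210.9
latch_tip 0.32 [117.2, 194.3, 165.2, 265.8] 139.8 235.6
trim_mark 0.7 [151.4, 203.7, 170.1, 217.2] 158.6 209.5
mug 0.95 [260.4, 146.6, 306.4, 206.1] 280.9 174.4
cleaner 0.76 [298.5, 157.0, 330.6, 242.9] 315.1 202.8
[ 0.22013139 -0.50403451  0.24530781] [9.78884208e-01 2.04415519e-01 2.03367677e-05 4.48933093e-05] 0.7
```

```bash
python3 - <<'E'
from h import *
a=cv2.imread('pics/t0.png')[110:330,200:440]; b=cv2.imread('pics/s0.png')[130:350,80:340]
cv2.imwrite('pics/v1.png',cv2.resize(a,None,fx=2.7,fy=2.7,interpolation=cv2.INTER_CUBIC))
cv2.imwrite('pics/v2.png',cv2.resize(b,None,fx=2.7,fy=2.7,interpolation=cv2.INTER_CUBIC))
E
```

```text
(no output)
```

View pics/v1.png

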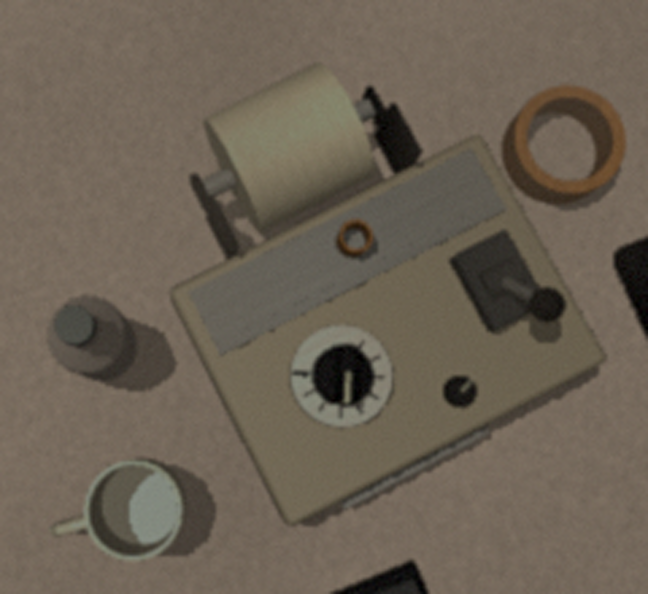

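View pics/v2.png

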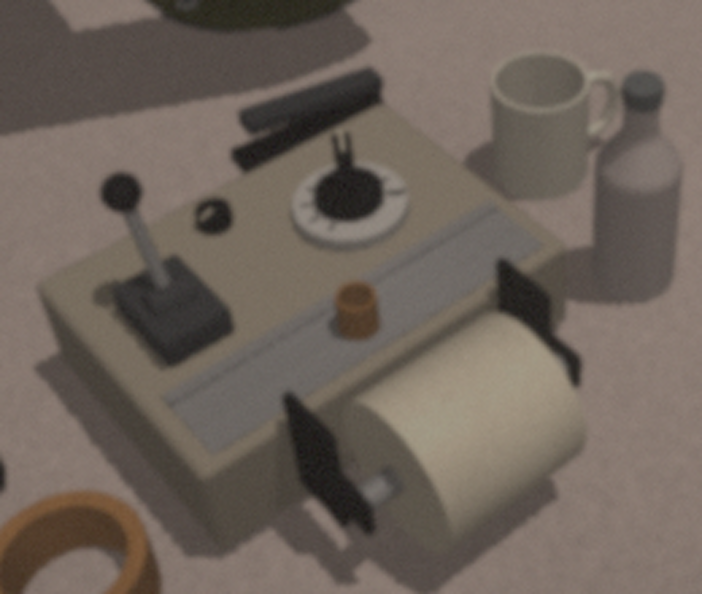

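The top view (v1) shows the dial at crop (343,375), its long tick to the left at (300,373), and the white line pointing down to (347,405). The ball is at (547,305) and the case corners are at (175,290), (290,520), (605,355) and (478,138). In the scene view (v2) the latch is open and leaning to the front, with the ball at (121,192). I'll fit the printer pose from the corners in both views.

```bash
python3 - <<'E'
from h import *
from scipy.optimize import least_squares
T=lambda p:np.array(p)/2.7+[200,110]
S=lambda p:np.array(p)/2.7+[80,130]
# printer pts
P=np.array([[.11,.15,.09],[-.11,.15,.09],[-.11,-.15,.09],[.11,-.15,.09],[-.02,.055,.112],[-.01-.08*np.sin(.5),-.095,.112+.08*np.cos(.5)],[-.075,-.025,.104]])
t=T([[175,290],[290,522],[605,355],[478,138],[343,375],[547,305],[460,390]])
s=S([[565,250],[385,105],[38,288],[210,475],[348,193],[121,192],[213,216]])
def W(q): c,sn=np.cos(q[2]),np.sin(q[2]); return P@np.array([[c,sn,0],[-sn,c,0],[0,0,1]])+[q[0],q[1],0]
f=lambda q:np.r_[(proj('top',W(q))-t).ravel(),(proj('scene',W(q))-s).ravel()]
r=least_squares(f,[.45,0,.45],loss='soft_l1'); q=r.x
print('pose',q,np.degrees(q[2])); print(r.fun.reshape(-1,2).round(1))
w=W(q);print(w.round(4))
d=w[4].copy()
for n in range(9):
    a=q[2]+np.pi/3+n*np.pi/6
    e=lambda r,z:[d[0]+r*np.cos(a),d[1]+r*np.sin(a),z]
    p=proj('top',[e(.022,.148)])[0]; m=proj('scene',[e(.022,.148)])[0]
    print(n,((p-[200,110])*2.7).round(0),((m-[80,130])*2.7).round(0))
print('ctr',(proj('top',[[d[0],d[1],.148]])-[200,110])*2.7)
lp=w[0]*0; 
print('mug',back('top',(T([137,510])),.095),'cln',back('top',T([75,325]),.19))
E
```

```text
pose [ 0.54058237 -0.01667171  0.47442979] 27.182824615966812
[[-4.2 -1.1]
 [-0.6  1.5]
 [ 1.5 -0.6]
 [-0.4 -4.9]
 [-0.6 -1.6]
 [ 0.   0. ]
 [-0.1 -1.6]
 [ 2.3 -3.8]
 [-1.3 -3.2]
 [-2.2 -2.4]
 [-2.2  1.3]
 [ 0.4 -2.3]
 [-0.5 -0.6]
 [-0.1 -3. ]]
[[ 0.5699  0.167   0.09  ]
 [ 0.3742  0.0665  0.09  ]
 [ 0.5113 -0.2004  0.09  ]
 [ 0.707  -0.0999  0.09  ]
 [ 0.4977  0.0231  0.112 ]
 [ 0.541  -0.1233  0.1822]
 [ 0.4853 -0.0732  0.104 ]]
0 [318. 367.] [375. 144.]
1 [321. 381.] [369. 134.]
2 [331. 392.] [356. 129.]
3 [346. 397.] [340. 128.]
4 [360. 393.] [325. 133.]
5 [371. 383.] [315. 142.]
6 [375. 369.] [312. 153.]
7 [371. 355.] [318. 163.]
8 [361. 344.] [331. 168.]
ctr [[346.4102823  367.86749787]]
mug [0.38813739 0.18838039 0.095     ] cln [0.52830324 0.22687647 0.19      ]
```

```bash
python3 - <<'E'
from h import *
T=lambda p:np.array(p)/2.7+[200,110]
S=lambda p:np.array(p)/2.7+[80,130]
print('skirt',back('top',T([343,375]),.112),back('scene',S([348,193]),.112))
print('plate',back('top',T([342,376]),.092),back('scene',S([350,202]),.092))
print('fin end top',back('top',T([347,405]),.148),back('scene',S([343,136]),.148))
print('ball',back('top',T([547,305]),.1822),back('scene',S([121,192]),.1822))
print('small',back('top',T([460,390]),.104),back('scene',S([213,216]),.104))
print('tick',back('top',T([300,373]),.092))
for n in('top','scene'):
  for qq in('dial','dial_grip','latch_tip','latch_pivot'):
    for m in env.masks_of(n,qq)[:1]: print(n,qq,round(m['conf'],2),m['extent'])
E
```

```text
skirt [0.49418645 0.02184321 0.112     ] [0.50403563 0.02133828 0.112     ]
plate [0.49447303 0.02044226 0.092     ] [0.49182355 0.02267436 0.092     ]
fin end top [0.4692488  0.02339103 0.148     ] [0.48434069 0.02467616 0.148     ]
ball [ 0.54098133 -0.1232647   0.1822    ] [ 0.54274069 -0.12242872  0.1822    ]
small [ 0.48172649 -0.07326541  0.104     ] [ 0.49367427 -0.07373242  0.104     ]
tick [0.49722609 0.05488035 0.092     ]
top dial 0.76 [316.6, 236.3, 340.3, 258.8]
top dial_grip 0.96 [314.3, 236.9, 337.0, 260.3]
top latch_tip 0.53 [387.1, 211.5, 410.6, 229.1]
top latch_pivot 0.72 [366.9, 197.3, 410.0, 233.2]
scene dial 0.78 [196.6, 178.7, 222.9, 210.0]
scene dial_grip 0.95 [196.5, 176.7, 218.8, 209.3]
scene latch_tip 0.54 [115.9, 195.2, 141.9, 235.0]
```

```bash
python3 -m pendant '[{"x":0.0385,"y":-0.031,"claw":0.05},{"x":0.0385,"y":-0.031},{"x":0.0385,"y":-0.031},{"x":0.0385,"y":-0.031},{"x":0.0385,"y":-0.031},{"x":0.0385,"y":-0.031},{"x":0.0385,"y":-0.031},{"x":0.0385,"y":-0.031},{"x":0.0385,"y":-0.031},{"x":0.0385,"y":-0.031},{"x":0.0385,"y":-0.031},{"x":0.0385,"y":-0.031},{"wz":-8.5},{"wz":-8.5},{"wz":-8.5},{"wz":-8.5},{"wz":-8.5},{"wz":-8.5},{"wz":-8.5},{"wz":-8.5}]' 30
python3 -m pendant '[{"wz":-8.5},{"wz":-8.5},{"wz":-8.5},{"wz":-8.5},{"wz":-8.5},{"wz":-8.5},{"wz":-8.5},{"wz":-8.5},{"wz":-8.5},{"wz":-8.5},{},{}]'
python3 - <<'E'
from h import *
s=env.state();print(s['joint_pos'],(R.from_quat(s['ee_rot']).as_matrix()).round(3))
a=save('top','t1.png');b=save('scene','s1.png')
cv2.imwrite('pics/v3.png',cv2.resize(b[130:350,80:340,::-1],None,fx=2.7,fy=2.7,interpolation=cv2.INTER_CUBIC))
E
```

```text
[-1.22558708e+00  2.99930699e-01  1.52100140e+00  3.67408176e-06
  1.32067738e+00 -6.65830447e-02] [[ 0.916  0.4   -0.   ]
 [ 0.4   -0.916  0.   ]
 [ 0.    -0.    -1.   ]]invalid input
invalid input
```

View pics/v3.png

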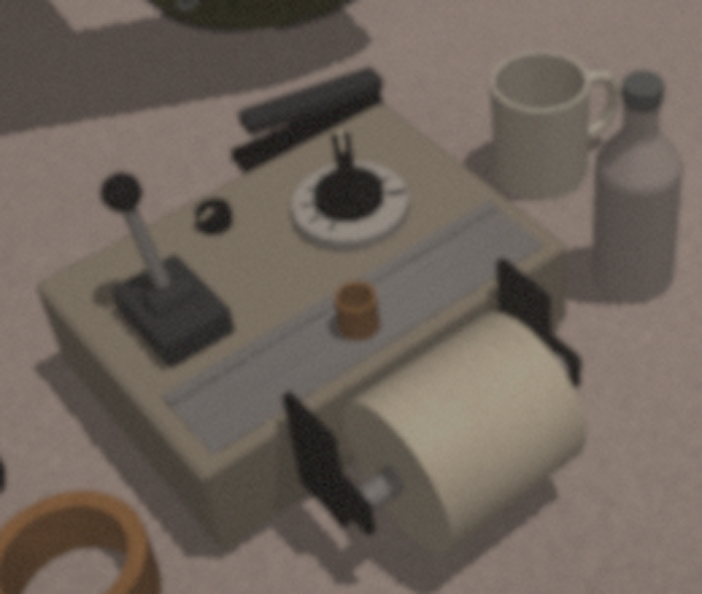

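The picture matches the last one because both calls were refused, so the arm hasn't moved. I'll test the row format with one row.

```bash
python3 -m pendant '[{"x":0.0385,"y":-0.031,"z":0,"wx":0,"wy":0,"wz":0,"claw":0.05}]' 30; python3 -m pendant '[{"x":0.0385,"y":-0.031,"z":0,"wx":0,"wy":0,"wz":0}]'
```

```text
clock: 1.3
tcp_pos: [0.2417, -0.4621, 0.2446]
ee_rot: [0.979, 0.203, -0.0, -0.0]
contact_force: [1.6, -0.2, -0.1]
width: 0.073invalid input
```

Every row needs all seven keys.

```bash
python3 -m pendant '[{"x":0.0385,"y":-0.031,"z":0,"wx":0,"wy":0,"wz":0,"claw":0.05},{"x":0.0385,"y":-0.031,"z":0,"wx":0,"wy":0,"wz":0,"claw":0.05},{"x":0.0385,"y":-0.031,"z":0,"wx":0,"wy":0,"wz":0,"claw":0.05},{"x":0.0385,"y":-0.031,"z":0,"wx":0,"wy":0,"wz":0,"claw":0.05},{"x":0.0385,"y":-0.031,"z":0,"wx":0,"wy":0,"wz":0,"claw":0.05},{"x":0.0385,"y":-0.031,"z":0,"wx":0,"wy":0,"wz":0,"claw":0.05},{"x":0.0385,"y":-0.031,"z":0,"wx":0,"wy":0,"wz":0,"claw":0.05},{"x":0.0385,"y":-0.031,"z":0,"wx":0,"wy":0,"wz":0,"claw":0.05},{"x":0.0385,"y":-0.031,"z":0,"wx":0,"wy":0,"wz":0,"claw":0.05},{"x":0.0385,"y":-0.031,"z":0,"wx":0,"wy":0,"wz":0,"claw":0.05},{"x":0.0385,"y":-0.031,"z":0,"wx":0,"wy":0,"wz":0,"claw":0.05},{"x":0,"y":0,"z":0,"wx":0,"wy":0,"wz":-8.5,"claw":0.05},{"x":0,"y":0,"z":0,"wx":0,"wy":0,"wz":-8.5,"claw":0.05},{"x":0,"y":0,"z":0,"wx":0,"wy":0,"wz":-8.5,"claw":0.05},{"x":0,"y":0,"z":0,"wx":0,"wy":0,"wz":-8.5,"claw":0.05},{"x":0,"y":0,"z":0,"wx":0,"wy":0,"wz":-8.5,"claw":0.05},{"x":0,"y":0,"z":0,"wx":0,"wy":0,"wz":-8.5,"claw":0.05},{"x":0,"y":0,"z":0,"wx":0,"wy":0,"wz":-8.5,"claw":0.05},{"x":0,"y":0,"z":0,"wx":0,"wy":0,"wz":-8.5,"claw":0.05}]' 30
python3 -m pendant '[{"x":0,"y":0,"z":0,"wx":0,"wy":0,"wz":-8.5,"claw":0.05},{"x":0,"y":0,"z":0,"wx":0,"wy":0,"wz":-8.5,"claw":0.05},{"x":0,"y":0,"z":0,"wx":0,"wy":0,"wz":-8.5,"claw":0.05},{"x":0,"y":0,"z":0,"wx":0,"wy":0,"wz":-8.5,"claw":0.05},{"x":0,"y":0,"z":0,"wx":0,"wy":0,"wz":-8.5,"claw":0.05},{"x":0,"y":0,"z":0,"wx":0,"wy":0,"wz":-8.5,"claw":0.05},{"x":0,"y":0,"z":0,"wx":0,"wy":0,"wz":-8.5,"claw":0.05},{"x":0,"y":0,"z":0,"wx":0,"wy":0,"wz":-8.5,"claw":0.05},{"x":0,"y":0,"z":0,"wx":0,"wy":0,"wz":-8.5,"claw":0.05},{"x":0,"y":0,"z":0,"wx":0,"wy":0,"wz":-8.5,"claw":0.05},{"x":0,"y":0,"z":0,"wx":0,"wy":0,"wz":0,"claw":0.05},{"x":0,"y":0,"z":0,"wx":0,"wy":0,"wz":0,"claw":0.05}]'
python3 - <<'E'
from h import *
s=env.state();print(s['tcp_pos'],s['joint_pos'].round(3) if hasattr(s['joint_pos'],'round') else s['joint_pos'],(R.from_quat(s['ee_rot']).as_matrix()).round(3))
b=save('scene','s1.png')
cv2.imwrite('pics/v4.png',cv2.resize(b[100:350,80:340,::-1],None,fx=2.4,fy=2.4,interpolation=cv2.INTER_CUBIC))
E
```

```text
clock: 3.2
tcp_pos: [0.4946, 0.0218, 0.2453]
ee_rot: [0.695, 0.719, 0.0, 0.0]
contact_force: [0.5, 0.5, 0.5]
width: 0.05
clock: 4.4
tcp_pos: [0.4946, 0.0218, 0.2453]
ee_rot: [0.032, 0.999, -0.0, -0.0]
contact_force: [0.4, 0.4, -0.4]
width: 0.0505
[0.49460565 0.02180698 0.24528327] [-0.03   0.177  1.673 -0.     1.292 -1.537] [[-0.998  0.064 -0.   ]
 [ 0.064  0.998 -0.   ]
 [ 0.    -0.    -1.   ]]
```

View pics/v4.png

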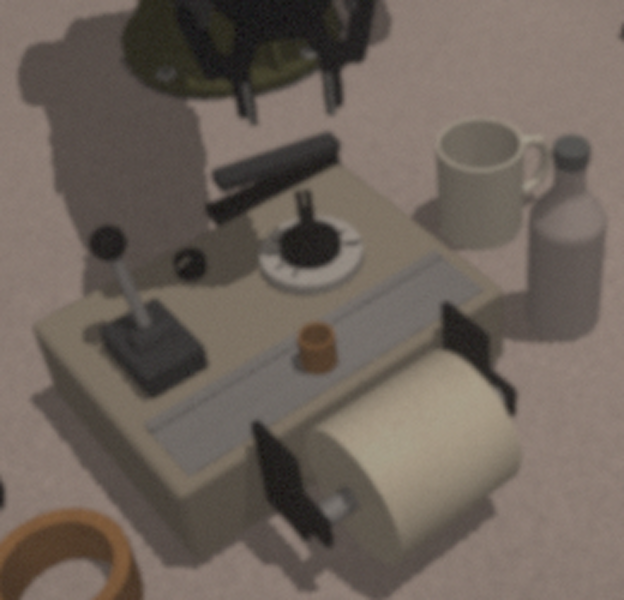

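The picture shows the fingers at about (245,120) and (335,110), straddling the fin line above the dial at (310,245). The alignment is good, so I'll go down and grip.

```bash
python3 -m pendant '[{"x":0,"y":0,"z":0.038,"wx":0,"wy":0,"wz":0,"claw":0.05},{"x":0,"y":0,"z":0.038,"wx":0,"wy":0,"wz":0,"claw":0.05},{"x":0,"y":0,"z":0.02,"wx":0,"wy":0,"wz":0,"claw":0.05},{"x":0,"y":0,"z":0.019,"wx":0,"wy":0,"wz":0,"claw":0.05},{"x":0,"y":0,"z":0,"wx":0,"wy":0,"wz":0,"claw":0.05},{"x":0,"y":0,"z":0,"wx":0,"wy":0,"wz":0,"claw":0.005},{"x":0,"y":0,"z":0,"wx":0,"wy":0,"wz":0,"claw":0.005},{"x":0,"y":0,"z":0,"wx":0,"wy":0,"wz":0,"claw":0.005},{"x":0,"y":0,"z":0,"wx":0,"wy":0,"wz":0,"claw":0.005},{"x":0,"y":0,"z":0,"wx":0,"wy":0,"wz":0,"claw":0.005},{"x":0,"y":0,"z":0,"wx":0,"wy":0,"wz":0,"claw":0.005}]' 30
python3 - <<'E'
from h import *
s=env.state();print(s['contact_force'],s['ft_torque'])
E
```

```text
clock: 5.55
tcp_pos: [0.4951, 0.0218, 0.1315]
ee_rot: [0.03, 1.0, 0.0, 0.001]
contact_force: [-1.6, 0.6, 7.9]
width: 0.0125
[-1.57855171  0.56260603  7.94674741] [-0.00149364  0.25530466 -0.00875503]
```

```bash
python3 -m pendant '[{"x":0,"y":0,"z":-0.002,"wx":0,"wy":0,"wz":0,"claw":0.005},{"x":0,"y":0,"z":0,"wx":0,"wy":0,"wz":8,"claw":0.005},{"x":0,"y":0,"z":0,"wx":0,"wy":0,"wz":8,"claw":0.005},{"x":0,"y":0,"z":0,"wx":0,"wy":0,"wz":8,"claw":0.005},{"x":0,"y":0,"z":0,"wx":0,"wy":0,"wz":8,"claw":0.005},{"x":0,"y":0,"z":0,"wx":0,"wy":0,"wz":8,"claw":0.005},{"x":0,"y":0,"z":0,"wx":0,"wy":0,"wz":8,"claw":0.005},{"x":0,"y":0,"z":0,"wx":0,"wy":0,"wz":8,"claw":0.005},{"x":0,"y":0,"z":0,"wx":0,"wy":0,"wz":8,"claw":0.005},{"x":0,"y":0,"z":0,"wx":0,"wy":0,"wz":8,"claw":0.005},{"x":0,"y":0,"z":0,"wx":0,"wy":0,"wz":8,"claw":0.005},{"x":0,"y":0,"z":0,"wx":0,"wy":0,"wz":5,"claw":0.005},{"x":0,"y":0,"z":0,"wx":0,"wy":0,"wz":0,"claw":0.005}]' 30
python3 - <<'E'
from h import *
s=env.state();m=R.from_quat(s['ee_rot']).as_matrix();print(s['contact_force'],s['ft_torque'],np.degrees(np.arctan2(m[1,0],m[0,0])))
E
python3 -m pendant '[{"x":0,"y":0,"z":0,"wx":0,"wy":0,"wz":2,"claw":0.005},{"x":0,"y":0,"z":0,"wx":0,"wy":0,"wz":2,"claw":0.005},{"x":0,"y":0,"z":0,"wx":0,"wy":0,"wz":0,"claw":0.005}]' 30
python3 - <<'E'
from h import *
s=env.state();m=R.from_quat(s['ee_rot']).as_matrix();print(s['contact_force'],s['ft_torque'],np.degrees(np.arctan2(m[1,0],m[0,0])))
E
```

```text
clock: 6.85
tcp_pos: [0.496, 0.023, 0.1319]
ee_rot: [0.698, 0.716, 0.002, 0.001]
contact_force: [19.8, 13.6, -20.5]
width: 0.0127
[ 19.78758768  13.59888521 -20.45286175] [ 2.12505483 -3.22126712  0.02465584] 91.38941021343496
clock: 7.15
tcp_pos: [0.4961, 0.0231, 0.1319]
ee_rot: [0.722, 0.692, 0.002, 0.001]
contact_force: [20.6, 12.3, -22.0]
width: 0.0124
[ 20.63973072  12.2694776  -21.99855502] [ 2.15222963 -3.3777899  -0.02260756] 87.5079450301607
```

```bash
python3 -m pendant '[{"x":0.0015,"y":0.002,"z":0.0012,"wx":0,"wy":0,"wz":0,"claw":0.005},{"x":0,"y":0,"z":0,"wx":0,"wy":0,"wz":1,"claw":0.005},{"x":0,"y":0,"z":0,"wx":0,"wy":0,"wz":0,"claw":0.005}]' 30
cat > st.py <<'E'
from h import *
s=env.state();m=R.from_quat(s['ee_rot']).as_matrix();print(np.round(s['contact_force'],1),np.round(s['ft_torque'],3),np.degrees(np.arctan2(m[1,0],m[0,0])),np.round(s['joint_pos'][5],4),np.round(s['tau'],2))
E
python3 st.py
python3 -m pendant '[{"x":0,"y":0,"z":0,"wx":0,"wy":0,"wz":2,"claw":0.005},{"x":0,"y":0,"z":0,"wx":0,"wy":0,"wz":0,"claw":0.005}]' 30 ; python3 st.py
python3 -m pendant '[{"x":0,"y":0,"z":0,"wx":0,"wy":0,"wz":2,"claw":0.005},{"x":0,"y":0,"z":0,"wx":0,"wy":0,"wz":0,"claw":0.005}]' 30 ; python3 st.py
```

```text
clock: 7.45
tcp_pos: [0.4967, 0.0233, 0.1316]
ee_rot: [0.728, 0.686, 0.0, 0.0]
contact_force: [-3.0, 1.1, 5.3]
width: 0.0123
[-3.   1.1  5.3] [0.265 0.559 0.041] 86.57672043375426 0.0329 [ -0.74 -47.65 -30.79  -0.29  -0.74   0.36]
clock: 7.65
tcp_pos: [0.4967, 0.0233, 0.1317]
ee_rot: [0.739, 0.673, 0.0, 0.0]
contact_force: [-3.4, 1.3, 6.0]
width: 0.0123
[-3.4  1.3  6. ] [0.322 0.58  1.072] 84.63899534372914 0.0671 [ -1.86 -47.53 -30.62   0.24  -0.78   1.64]
clock: 7.85
tcp_pos: [0.4967, 0.023, 0.1317]
ee_rot: [0.751, 0.66, -0.0, 0.0]
contact_force: [-4.7, -0.9, 6.0]
width: 0.0123
[-4.7 -0.9  6. ] [-0.256  0.605  1.167] 82.64848081166647 0.1019 [ -0.22 -47.23 -30.56   0.94  -0.86   1.68]
```

The stop is clear: the moment about z jumps to 1.1 N m at a tool yaw of about 86°, against about 87° predicted. Next is 90° back.

```bash
python3 -m pendant '[{"x":0,"y":0,"z":0,"wx":0,"wy":0,"wz":-8.5,"claw":0.005},{"x":0,"y":0,"z":0,"wx":0,"wy":0,"wz":-8.5,"claw":0.005},{"x":0,"y":0,"z":0,"wx":0,"wy":0,"wz":-8.5,"claw":0.005},{"x":0,"y":0,"z":0,"wx":0,"wy":0,"wz":-8.5,"claw":0.005},{"x":0,"y":0,"z":0,"wx":0,"wy":0,"wz":-8.5,"claw":0.005},{"x":0,"y":0,"z":0,"wx":0,"wy":0,"wz":-8.5,"claw":0.005},{"x":0,"y":0,"z":0,"wx":0,"wy":0,"wz":-8.5,"claw":0.005},{"x":0,"y":0,"z":0,"wx":0,"wy":0,"wz":-8.5,"claw":0.005},{"x":0,"y":0,"z":0,"wx":0,"wy":0,"wz":-8.5,"claw":0.005},{"x":0,"y":0,"z":0,"wx":0,"wy":0,"wz":-8.5,"claw":0.005},{"x":0,"y":0,"z":0,"wx":0,"wy":0,"wz":-8.5,"claw":0.005},{"x":0,"y":0,"z":0,"wx":0,"wy":0,"wz":0,"claw":0.005},{"x":0,"y":0,"z":0,"wx":0,"wy":0,"wz":0,"claw":0.005}]' 30; python3 st.py
```

```text
clock: 9.15
tcp_pos: [0.4955, 0.0221, 0.1316]
ee_rot: [0.034, 0.999, -0.001, -0.001]
contact_force: [-14.7, -10.6, 15.5]
width: 0.0127
[-14.7 -10.6  15.5] [-1.812  2.598  0.102] 176.12652416677125 -1.5303 [  4.91 -44.71 -33.6    2.32  -3.61  -0.23]
```

```bash
python3 -m pendant '[{"x":0,"y":0,"z":0,"wx":0,"wy":0,"wz":0,"claw":0.05},{"x":0,"y":0,"z":0,"wx":0,"wy":0,"wz":0,"claw":0.05},{"x":0,"y":0,"z":0,"wx":0,"wy":0,"wz":0,"claw":0.05},{"x":0,"y":0,"z":0,"wx":0,"wy":0,"wz":0,"claw":0.05},{"x":0,"y":0,"z":-0.03,"wx":0,"wy":0,"wz":0,"claw":0.05},{"x":0,"y":0,"z":-0.04,"wx":0,"wy":0,"wz":0,"claw":0.05},{"x":0,"y":0,"z":-0.045,"wx":0,"wy":0,"wz":0,"claw":0.05},{"x":0,"y":0,"z":0,"wx":0,"wy":0,"wz":0,"claw":0.05}]' 30; python3 st.py
python3 - <<'E'
from h import *
b=save('scene','s2.png')
cv2.imwrite('pics/v5.png',cv2.resize(b[160:280,90:260,::-1],None,fx=4,fy=4,interpolation=cv2.INTER_CUBIC))
E
```

```text
clock: 9.95
tcp_pos: [0.4984, 0.0233, 0.2517]
ee_rot: [0.034, 0.999, 0.0, 0.005]
contact_force: [-0.0, -0.7, -1.4]
width: 0.0504
[-0.  -0.7 -1.4] [-0.014 -0.011  0.003] 176.10802468263174 -1.5296 [-1.000e-02 -4.814e+01 -3.747e+01 -0.000e+00  1.610e+00  0.000e+00]
```

View pics/v5.png

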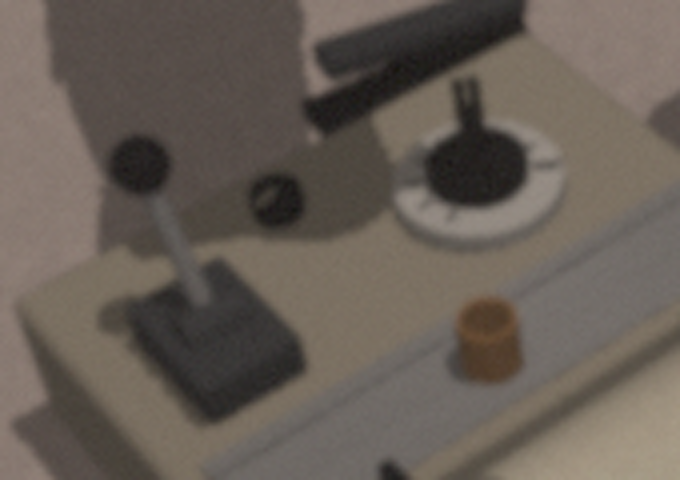

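The fin at (468,95) looks as it did at three clicks, and the lever is still open with its ball at (140,165). I'll move in front of the ball with the fingers closed.

```bash
python3 -m pendant '[{"x":-0.0026,"y":-0.042,"z":0,"wx":0,"wy":0,"wz":0,"claw":0},{"x":-0.0026,"y":-0.042,"z":0,"wx":0,"wy":0,"wz":0,"claw":0},{"x":-0.0026,"y":-0.042,"z":0,"wx":0,"wy":0,"wz":0,"claw":0},{"x":-0.0026,"y":-0.042,"z":0,"wx":0,"wy":0,"wz":0,"claw":0},{"x":0,"y":0,"z":0,"wx":0,"wy":0,"wz":-7.7,"claw":0},{"x":0,"y":0,"z":0,"wx":0,"wy":0,"wz":-7.7,"claw":0},{"x":0,"y":0,"z":0,"wx":0,"wy":0,"wz":-7.7,"claw":0},{"x":0,"y":0,"z":0,"wx":0,"wy":0,"wz":-7.7,"claw":0},{"x":0,"y":0,"z":0.035,"wx":0,"wy":0,"wz":0,"claw":0},{"x":0,"y":0,"z":0.035,"wx":0,"wy":0,"wz":0,"claw":0},{"x":0,"y":0,"z":0,"wx":0,"wy":0,"wz":0,"claw":0},{"x":0,"y":0,"z":0,"wx":0,"wy":0,"wz":0,"claw":0}]' 30; python3 st.py
python3 - <<'E'
from h import *
a=save('top','t3.png');b=save('scene','s3.png')
a=cv2.resize(a[190:300,280:440,::-1],(640,440));b=cv2.resize(b[150:290,90:290,::-1],(640,448))
cv2.imwrite('pics/v6.png',cv2.resize(np.vstack([a,b[:440]]),(436,600)))
E
```

```text
clock: 11.2
tcp_pos: [0.4956, -0.145, 0.1762]
ee_rot: [-0.233, 0.973, 0.0, -0.001]
contact_force: [-0.1, -0.2, 1.1]
width: 0.0002
[-0.1 -0.2  1.1] [-0.02  -0.05  -0.051] -153.1044698859837 -2.3959 [-2.000e-02 -4.824e+01 -3.082e+01 -0.000e+00 -2.000e-01 -0.000e+00]
```

View pics/v6.png

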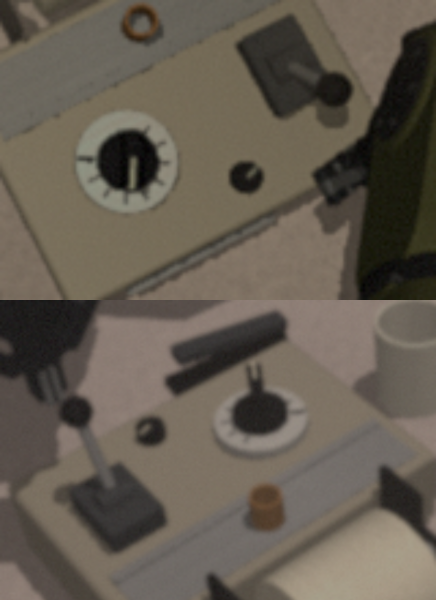

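The dial's white line points straight down at (132,175), which is three clicks, and the lever is still open. The finger's line relative to the ball looks doubtful, so I'll check it by projection.

```bash
python3 - <<'E'
from h import *
f=lambda p,o:((p-o)*4*436/640)
for P in([.4956,-.145,.1762],[.4956,-.145,.162],[.542,-.123,.182],[.609,-.088,.182]):
    t=proj('top',[P])[0]; s=proj('scene',[P])[0]
    print(P,f(t,[280,190]).round(),((s-[90,150])*3.2*436/640+[0,300]).round(), t.round(1), s.round(1))
t=cv2.imread('pics/t3.png')[190:300,370:440]; cv2.imwrite('pics/v7.png',cv2.resize(t,None,fx=5,fy=5,interpolation=cv2.INTER_CUBIC))
E
```

```text
[0.4956, -0.145, 0.1762] [364. 152.] [ 47. 384.] [413.7 245.7] [111.5 188.6]
[0.4956, -0.145, 0.162] [358. 153.] [ 51. 397.] [411.5 246.1] [113.4 194.5]
[0.542, -0.123, 0.182] [334.  88.] [ 75. 411.] [402.4 222.5] [124.5 201. ]
[0.609, -0.088, 0.182] [282.  -0.] [127. 461.] [383.5 189.9] [148.1 223.9]
```

View pics/v7.png

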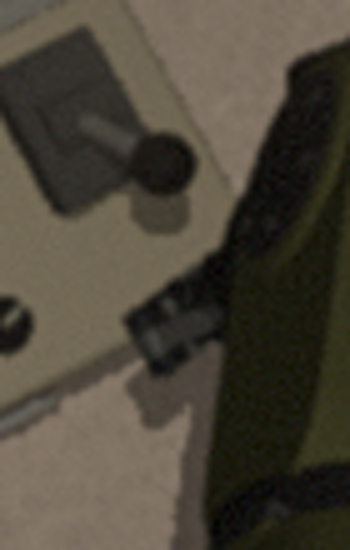

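The visible piece at (165,325) is the gripper linkage. The TCP itself projects to (218,279), just under the arm, 51 mm before the ball and 1.5 mm off its line, which is fine. I'll push along -x of the tool.

```bash
python3 -m pendant '[{"x":-0.015,"y":0,"z":0,"wx":0,"wy":0,"wz":0,"claw":0},{"x":-0.015,"y":0,"z":0,"wx":0,"wy":0,"wz":0,"claw":0},{"x":-0.01,"y":0,"z":0,"wx":0,"wy":0,"wz":0,"claw":0},{"x":-0.01,"y":0,"z":0,"wx":0,"wy":0,"wz":0,"claw":0},{"x":-0.01,"y":0,"z":0,"wx":0,"wy":0,"wz":0,"claw":0},{"x":-0.01,"y":0,"z":0,"wx":0,"wy":0,"wz":0,"claw":0},{"x":-0.01,"y":0,"z":0,"wx":0,"wy":0,"wz":0,"claw":0},{"x":0,"y":0,"z":0,"wx":0,"wy":0,"wz":0,"claw":0}]'; python3 st.py
python3 -m pendant '[{"x":-0.008,"y":0,"z":0,"wx":0,"wy":0,"wz":0,"claw":0},{"x":-0.006,"y":0,"z":0,"wx":0,"wy":0,"wz":0,"claw":0},{"x":0,"y":0,"z":0,"wx":0,"wy":0,"wz":0,"claw":0}]'; python3 st.py
python3 - <<'E'
from h import *
b=save('scene','s4.png')
cv2.imwrite('pics/v8.png',cv2.resize(b[150:290,90:290,::-1],None,fx=3,fy=3,interpolation=cv2.INTER_CUBIC))
E
```

```text
clock: 12.1
tcp_pos: [0.5678, -0.1083, 0.1758]
ee_rot: [-0.233, 0.972, 0.0, 0.0]
contact_force: [0.5, -0.3, -0.1]
width: -0.0001
[ 0.5 -0.3 -0.1] [0.029 0.034 0.059] -153.063408899886 -2.2929 [ 5.300e-01 -5.927e+01 -3.530e+01  2.000e-02  9.000e-02  2.200e-01]
clock: 12.4
tcp_pos: [0.58, -0.1023, 0.176]
ee_rot: [-0.233, 0.973, 0.0, 0.0]
contact_force: [-0.7, 0.5, -0.1]
width: -0.0001
[-0.7  0.5 -0.1] [-0.024  0.    -0.036] -153.08931410970874 -2.2773 [ 3.200e-01 -6.076e+01 -3.503e+01  1.000e-02  8.000e-02  1.300e-01]
```

View pics/v8.png

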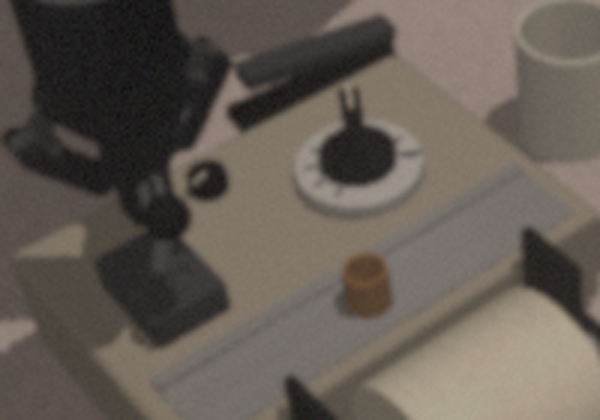

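The ball is at about (165,215). Locked is predicted at (174,222), so I'll keep pushing in small steps until the force shows the stop.

```bash
for i in 1; do python3 -m pendant '[{"x":-0.005,"y":0,"z":0,"wx":0,"wy":0,"wz":0,"claw":0},{"x":-0.003,"y":0,"z":0,"wx":0,"wy":0,"wz":0,"claw":0},{"x":0,"y":0,"z":0,"wx":0,"wy":0,"wz":0,"claw":0}]'; done; python3 -m pendant '[{"x":-0.002,"y":0,"z":0,"wx":0,"wy":0,"wz":0,"claw":0},{"x":0,"y":0,"z":0,"wx":0,"wy":0,"wz":0,"claw":0}]'; python3 -m pendant '[{"x":-0.002,"y":0,"z":0,"wx":0,"wy":0,"wz":0,"claw":0},{"x":0,"y":0,"z":0,"wx":0,"wy":0,"wz":0,"claw":0}]'
```

```text
clock: 12.75
tcp_pos: [0.5848, -0.1001, 0.1757]
ee_rot: [-0.232, 0.973, -0.0, -0.003]
contact_force: [-19.3, -8.8, 6.3]
width: -0.0001
clock: 12.95
tcp_pos: [0.5854, -0.0999, 0.1756]
ee_rot: [-0.232, 0.973, -0.0, -0.005]
contact_force: [-30.2, -13.3, 10.4]
width: -0.0002
clock: 13.15
tcp_pos: [0.5858, -0.0998, 0.1755]
ee_rot: [-0.232, 0.973, -0.0, -0.007]
contact_force: [-43.6, -19.2, 14.0]
width: 0.0001
```

The force jumped to about 47 N at the expected place, so the lever is on its stop. I'll back off, rise, swing clear and look.

```bash
python3 -m pendant '[{"x":0.01,"y":0,"z":0,"wx":0,"wy":0,"wz":0,"claw":0},{"x":0.025,"y":0,"z":0,"wx":0,"wy":0,"wz":0,"claw":0},{"x":0.035,"y":0,"z":0,"wx":0,"wy":0,"wz":0,"claw":0},{"x":0.035,"y":0,"z":0,"wx":0,"wy":0,"wz":0,"claw":0},{"x":0,"y":0,"z":-0.04,"wx":0,"wy":0,"wz":0,"claw":0},{"x":0,"y":0,"z":-0.04,"wx":0,"wy":0,"wz":0,"claw":0},{"x":0,"y":-0.045,"z":0,"wx":0,"wy":0,"wz":0,"claw":0},{"x":0,"y":-0.045,"z":0,"wx":0,"wy":0,"wz":0,"claw":0},{"x":0,"y":0,"z":0,"wx":0,"wy":0,"wz":0,"claw":0},{"x":0,"y":0,"z":0,"wx":0,"wy":0,"wz":0,"claw":0}]'; python3 st.py
python3 - <<'E'
from h import *
a=save('top','t5.png');b=save('scene','s5.png')
a=cv2.resize(a[160:300,260:440,::-1],(540,420));b=cv2.resize(b[150:290,90:290,::-1],(600,420))[:,:540]
cv2.imwrite('pics/v9.png',cv2.resize(np.vstack([a,b]),(386,600)))
u=np.array([np.cos(.465),np.sin(.465)])
for l in(.3,.4,.5):
    P=np.r_[np.array([.575,-.106])+.08*np.sin(l)*u,.112+.08*np.cos(l)]
    print(l,((proj('top',[P])[0]-[260,160])*3*.7147).round(),((proj('scene',[P])[0]-[90,150])*3*.7147+[0,300]).round())
E
```

```text
clock: 14.15
tcp_pos: [0.5372, -0.2253, 0.2555]
ee_rot: [-0.232, 0.973, 0.0, -0.0]
contact_force: [-1.0, 0.0, -0.5]
width: 0.0003
[-1.   0.  -0.5] [ 0.013  0.013 -0.002] -153.17263203475676 -2.4991 [-1.710e+00 -5.733e+01 -3.804e+01 -8.000e-02 -3.000e-02 -1.300e-01]
0.3 [275.  76.] [112. 443.]
0.4 [270.  70.] [118. 451.]
0.5 [266.  64.] [123. 459.]
```

View pics/v9.png

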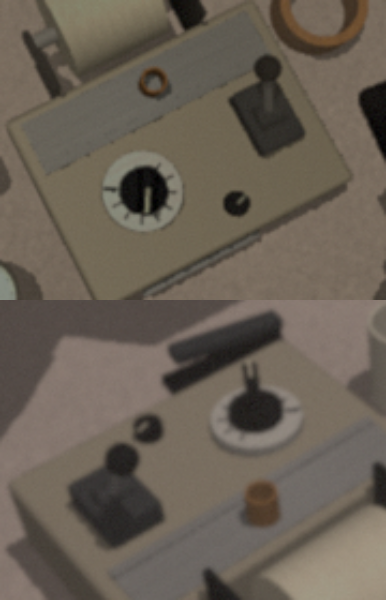

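The ball is at (267,68) in the top view and (122,460) in the scene view. Fully locked is predicted at (266,64) and (123,459). The dial's line still points straight down at (148,200), three clicks. The small dial looks unchanged, and the arm is clear of everything.

```bash
python3 -c "
from station import env
env.sign_off()"
```

```text
the job is handed in; nothing more can be done
```

I turned the large dial clockwise to its stop, turned it back three clicks and let go. Then I pushed the latch lever to the rear until it reached its stop, backed the arm clear and handed the job in at about 14 s of the 64 s allowed.

**Dial:** The moment about the dial's axis jumped to about 1.1 N m at the stop. That was at a tool yaw of about 86°, against 87° predicted. In the last pictures the fin points where the three-click position is predicted.

**Latch:** The push force rose to about 50 N at the stop, on the fingertips and well under the 120 N wrist limit. The ball sits within 4 px, in the enlarged pictures, of the locked position in both views, which I read as 0.95 rad or more.

**Other things:** The small dial looks unchanged in the last pictures. The mug and bottle were never approached, but the last crops show only their edges. After the arm backed off, the measured force was about 1 N, so it was touching nothing.

**Problems along the way:**
- My first two moves were refused because every row needs all seven values, so nothing moved.
- The first fit of the printer's position was up to 5 px off at the rear case corners, so I used direct sightings of the dial and ball instead.
- My dial centre was 1–2 mm off. This loaded the gripper sideways by up to about 24 N while turning, and I partly corrected it before reaching the stop.

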